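Gauge the thermometer well and set out the sensor that fits

TASK

Take the steel depth rod from its stand, lower it into the heater block's well until it rests on the bottom, and leave it standing there. Read from it how deep the well is, then slide the one sensor whose stem is as long as the well is deep across the bench, without lifting or tipping it, until its head stands against the fence of the steel transfer plate. Leave the other two sensors where they stand and do not disturb the bottle, beaker or jar.

Things in the scene. Friction and masses are not known exactly. Their poses are not given: they have to be found in the camera images.
- rod: steel depth rod, loose, upright in its stand at the start: 120 mm long in all, about 150 g; shank 14 mm across with a small chamfer at the foot, and a gripping head 22 mm across over the top 30 mm (90 to 120 mm above the foot). Origin at the centre of the foot, z along the rod to the head
- rod_tip (a point): centre of the rod's foot end (same point as the rod's origin)
- rod_stand: grey plastic block 70 x 70 x 30 mm, fixed, with a loose 18 mm hole 22 mm deep in its top, in which the rod stands (foot 8 mm above the bench). Origin at the centre of its underside
- heater: dry-block heater, fixed: white housing 150 mm (x) x 130 mm (y) x 54 mm high round an aluminium core 70 x 70 mm whose top is 60 mm above the bench. Origin at the centre of its underside
- well_mouth (a point): centre of the mouth of the blind round well in the middle of the aluminium core's top face, 60 mm above the bench; z up. The well is vertical, 18 mm wide with a 2 mm chamfer at the mouth, and 24, 36 or 48 mm deep, which one is not known beforehand; its floor is flat and rigid
- sensor_short: the shortest of three plug-in temperature sensors, standing on its head with the stem pointing up: round grey plastic head 48 mm across and 16 mm high on the bench, steel stem 15 mm across and 24 mm long rising from its middle (total height 40 mm), about 90 g, loose, slides on the bench. Origin at the centre of the head's underside, z up. Suits a well 24 mm deep
- sensor_middle: the middle one of three plug-in temperature sensors, standing on its head with the stem pointing up: round grey plastic head 48 mm across and 16 mm high on the bench, steel stem 15 mm across and 36 mm long rising from its middle (total height 52 mm), about 90 g, loose, slides on the bench. Origin at the centre of the head's underside, z up. Suits a well 36 mm deep
- sensor_long: the longest of three plug-in temperature sensors, standing on its head with the stem pointing up: round grey plastic head 48 mm across and 16 mm high on the bench, steel stem 15 mm across and 48 mm long rising from its middle (total height 64 mm), about 90 g, loose, slides on the bench. Origin at the centre of the head's underside, z up. Suits a well 48 mm deep
- plate: steel transfer plate, fixed: a flush sheet 100 x 170 mm let into the bench (nothing to climb) with an upright fence 170 mm long, 12 mm thick and 22 mm high along its edge away from the robot. Origin on the bench at the middle of the fence's near face; x points from the sheet into the fence, y along the fence. A sensor standing against the fence anywhere in its middle 120 mm is right; its centre is then 24 mm in front of the fence's face
- bottle: white plastic bottle, 60 mm across, 130 mm high. Bystander, loose. Origin at the centre of its underside
- beaker: white porcelain beaker, 70 mm across, 80 mm high. Bystander, loose. Origin at the centre of its underside
- jar: low amber glass jar with black lid, 60 mm across, 60 mm high. Bystander, loose. Origin at the centre of its underside

How it is judged:
By the outcome, as a careful person would: the job done as asked, in the order asked, and still so for the second after the job is handed in, with the robot touching nothing.
It also fails if it takes over 64 s, if anything falls off the work surface, if the arm or the gripper's body presses on something with over 40 N, if the wrist force passes 120 N, or if a joint passes its speed limit or range.

ROBOT

A 7-joint arm with a two-finger parallel gripper is mounted at the origin on the work surface. World frame = base frame: x ahead of the robot, y to its left, z up, the work surface at z = 0. Lengths are in m, angles in rad, forces in N, time in s.
With the tool pointing down it reaches from about 0.4 to 0.85 m from the base axis. Payload 10.4 kg.
Tool frame: the origin (TCP) lies at the very end of the fingers, on their centre line; the grasp point (between the pads) lies 19 mm behind it; z points along the fingers, y is the direction in which the jaws open and shut (so a half turn about z gives the same grasp; the last joint's range is limited). The gripper opens to 87 mm and grips with 3 to 60 N. Pads are 19 mm wide; open, the fingers measure 117 mm over their backs; the gripper's body (75 mm by 190 mm) begins 51 mm behind the grasp point.
Start: joints at [-1.161, 0.332, -0.065, 1.46, 0.022, 1.35, -0.088], TCP at [0.262, 0.567, 0.223] pointing down, gripper open.
Joint ranges: [-2.6, 2.6], [-0.5, 2.12], [-1.47, 1.34], [0.16, 2.42], [-1.27, 4.41], [0.06, 2.06], [-2.6, 2.6]. Speed limits (rad/s): [2.22, 2.22, 2.79, 2.79, 3.14, 3.14, 3.14].

INTERFACE

Orientations are given as a unit quaternion [x, y, z, w].
In Python, from bench import r, eyes, job gives the robot as it stands. The module is installed in compiled form; this text tells all that it offers.
- The arm moves only by the tool play_rows, never from a script. Its argument "motion" is a list of rows, each a list of 7 numbers: the shift along the tool's x, y, z as a fraction of full scale, then the turn, a rotation vector about the tool's x, y, z as a fraction of full scale, then the opening in per cent of the stroke, from 0 (shut) to 100 (fully open). A call has 1 to 5 rows; each row is the pose to reach, as a shift and turn from the pose commanded when the call began, along the tool's axes at that moment; what a row does not reach only later rows make up. Full scale, the value 1, is 0.2 m for a shift and 90 degrees for a turn. A row lasts 1/8 s, in which the tool goes at most 62.5 mm and 10.7 degrees, less where a joint would pass 70% of its speed; a pose out of reach is approached as far as the arm can. A call with a number of a shift or a turn outside -1 to 1 is refused whole. A call with a gripper value outside its range is refused whole. The fingers move at their own pace and stop on an object; "squeeze" is the grip in N (left out, the last holds). Time passes only in rows, so rows that repeat a pose let the fingers close. It gives the time, the measured TCP pose, the force and the opening at its end, in the units of the state.
- r.read_state(): the state, without advancing time (a new reading comes with each control period).
- eyes.camera(name): name is "scene" or "top" or "wrist"; returns a dict with "image" (420x560x3 uint8, red, green, blue), "mtx" (3x3 intrinsics, pixels), "R" (3x3) and "t" (3): a world point X has camera coordinates R X + t. Camera axes: x right, y down, z forward; pixel columns grow to the right and rows downward; lengths in m; the calibration is good to about 2 mm. The wrist camera is an equidistant fisheye: a pixel r from the principal point sees the ray r / f radians off the axis. A picture is of the moment at which its call begins. There is no depth.
- job.close_job(): hands the job in, once; it reports no verdict.
Trained networks look in a picture, given as the dict that the camera call returned (one of the last four; its "shot" number tells which), for a name from the list of things; names that differ only in an ending like _2 or _b are one class to them, and where a whole thing is asked for, a point or a joint stands for the part that bears it (a point fixed in the world has none). Each returns a list of dicts, best first, with "p" (0 to 1); they miss things now and then, are a little off and sometimes report something else, mostly with a low value. They report only what shows in the picture. A call takes as long as a camera call.
- eyes.regions_of(picture, label): "region" (420x560 bool, what is visible of it) and "xy" ([column, row] in pixels, amid what is visible of it).
- eyes.landmark_of(picture, label): "xy" ([column, row] in pixels: a listed point, or the origin of a listed thing).
The state is a dict: "time": time; "joint_positions": joint angles; "joint_vel": joint speeds; "joint_torque": joint torques, N m; "ee_pos": TCP position; "eef_rot": TCP orientation; "ft_force": force on the tool from outside, world axes, zero at the start; "torque": the same for the moment, N m; "width": finger opening in m.
Only numpy, scipy, OpenCV 4.12 (cv2) and the standard library are available. Lean on these libraries where they do the work, as an engineer would, in place of code of your own. Each camera call takes 0.05 s, during which the arm holds its last target. There are 200 camera calls.

## Working session

There is one attempt and no reset: what is moved stays moved. The work goes in short steps, Python scripts to look and compute and a tool call to move; the robot and the scene stay as the last step left them, time stands still between calls to the robot, and variables do not carry over. Pictures are saved under pics/ and viewed, about 8 in all and at most 12, crops included, and the job is handed in when it is done.

Besides the shell and the picture viewer there is one more tool, called as name(argument=value, ...) on one line, values as JSON. play_rows: Moves the arm, as the interface text tells. Shift numbers are shares of 0.2 m and turn numbers shares of 90 degrees, none past 1 either way. Its arguments: {"type":"object","properties":{"motion":{"type":"array","items":{"type":"array","items":{"type":"number"}}},"squeeze":{"type":"number"}},"required":["motion"]}

```bash
mkdir -p pics; cat > h.py <<'E'
import numpy as np, cv2
from bench import r, eyes, job
from scipy.spatial.transform import Rotation as Ro
def save(p,n): cv2.imwrite('pics/'+n,cv2.cvtColor(p['image'],cv2.COLOR_RGB2BGR))
def ray(p,xy,fish=False):
    K=p['mtx'];a=np.array([(xy[0]-K[0,2])/K[0,0],(xy[1]-K[1,2])/K[1,1]])
    if fish:
        th=np.linalg.norm(a);d=np.r_[a/max(th,1e-9)*np.sin(th),np.cos(th)]
    else: d=np.r_[a,1.]
    R=p['R'];d=R.T@d;return -R.T@p['t'],d/np.linalg.norm(d)
def onz(p,xy,z,fish=False):
    c,d=ray(p,xy,fish);return c+d*(z-c[2])/d[2]
def tri(rays):
    A=np.zeros((3,3));b=np.zeros(3)
    for c,d in rays:
        M=np.eye(3)-np.outer(d,d);A+=M;b+=M@c
    X=np.linalg.solve(A,b)
    return X,[round(1000*np.linalg.norm((np.eye(3)-np.outer(d,d))@(X-c)),1) for c,d in rays]
E
python3 - <<'E'
from h import *
np.set_printoptions(precision=4,suppress=True)
P={n:eyes.camera(n) for n in('scene','top','wrist')}
for n in P: save(P[n],n+'0.png')
for l in 'rod rod_tip rod_stand heater well_mouth sensor_short sensor_middle sensor_long plate bottle beaker jar'.split():
    o={}
    for n in P:
        q=eyes.landmark_of(P[n],l)
        o[n]=[(np.round(a['xy'],1).tolist(),round(a['p'],2)) for a in q[:2]]
    print(l,o)
    if o['scene'] and o['top']:
        print('   ',*tri([ray(P[n],o[n][0][0]) for n in('scene','top')]))
s=r.read_state();print(s['ee_pos'],s['eef_rot'],Ro.from_quat(s['eef_rot']).as_matrix(),s['width'],s['time'])
E
```

```text
rod {'scene': [([298.8, 214.5], 0.73), ([451.1, 290.7], 0.64)], 'top': [([129.4, 260.7], 0.66)], 'wrist': []}
    [0.5963 0.2506 0.2135] [np.float64(145.8), np.float64(145.8)]
rod_tip {'scene': [([451.0, 289.7], 0.7)], 'top': [([131.9, 257.2], 0.56), ([332.5, 253.9], 0.39)], 'wrist': []}
    [0.4902 0.4034 0.018 ] [np.float64(3.9), np.float64(3.9)]
rod_stand {'scene': [([453.3, 296.5], 0.63), ([380.8, 319.2], 0.56)], 'top': [([129.1, 263.0], 0.59), ([199.3, 208.2], 0.19)], 'wrist': []}
    [ 0.4776  0.4129 -0.003 ] [np.float64(1.6), np.float64(1.6)]
heater {'scene': [([342.0, 271.0], 0.76), ([448.0, 291.3], 0.51)], 'top': [([204.3, 216.6], 0.56)], 'wrist': []}
    [0.6033 0.2024 0.0006] [np.float64(2.0), np.float64(2.0)]
well_mouth {'scene': [([344.9, 249.2], 0.72)], 'top': [([200.1, 208.7], 0.82)], 'wrist': []}
    [0.6131 0.2058 0.0726] [np.float64(3.7), np.float64(3.7)]
sensor_short {'scene': [([258.7, 187.5], 0.68)], 'top': [([379.7, 246.6], 0.8)], 'wrist': []}
    [ 0.5018 -0.2833 -0.0101] [np.float64(7.5), np.float64(7.5)]
sensor_middle {'scene': [([282.4, 197.0], 0.48)], 'top'
[... 342 characters left out ...]
 {'scene': [([247.9, 215.9], 0.72), ([346.6, 252.9], 0.43)], 'top': [([323.2, 200.0], 0.7)], 'wrist': []}
    [ 0.6414 -0.1317  0.0078] [np.float64(0.4), np.float64(0.4)]
bottle {'scene': [([253.0, 261.7], 0.92)], 'top': [([261.5, 166.9], 0.9)], 'wrist': []}
    [0.7433 0.039  0.0005] [np.float64(2.8), np.float64(2.8)]
beaker {'scene': [([383.8, 320.3], 0.96)], 'top': [([151.3, 201.1], 0.75)], 'wrist': []}
    [ 0.6489  0.3556 -0.0031] [np.float64(1.4), np.float64(1.4)]
jar {'scene': [], 'top': [([414.4, 193.4], 0.9)], 'wrist': []}
[0.2621 0.5674 0.2226] [ 0.2147  0.9767  0.     -0.    ] [[-0.9078  0.4195  0.    ]
 [ 0.4195  0.9078  0.0001]
 [ 0.      0.0001 -1.    ]] 0.0869166690546154 1.95
```

```bash
cd pics; python3 -c "
import cv2
a=cv2.imread('scene0.png');b=cv2.imread('top0.png');cv2.imwrite('m.png',cv2.resize(cv2.vconcat([a,b]),None,fx=.71,fy=.71))"; ls
```

```text
m.png
scene0.png
top0.png
wrist0.png
```

View pics/scene0.png

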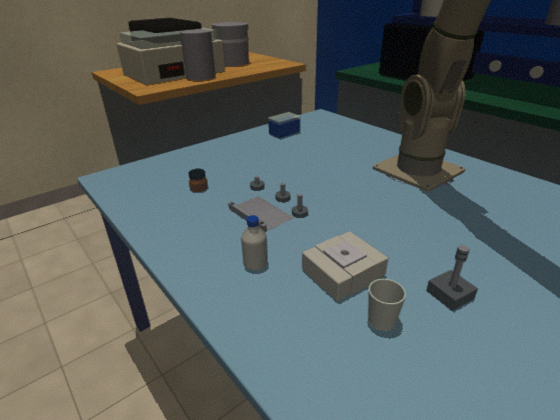

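View pics/top0.png

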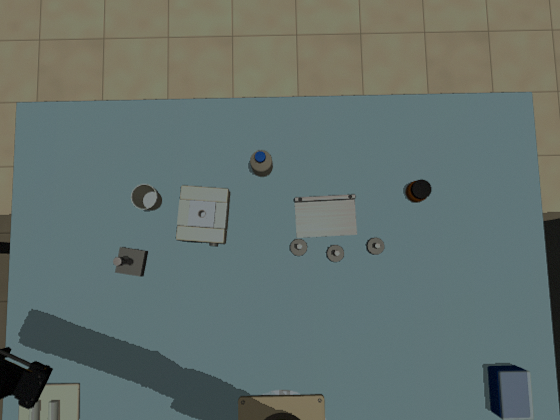

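The scene view shows the rod in its stand at (455,275), heater at (344,262), the three sensors at (258,183), (283,192) and (300,205), the plate at (262,212), bottle (254,245), beaker (385,305), and jar (198,181). The top view agrees: stand (131,261), well (202,213), sensors (299,247), (335,253), (375,245), fence at row ~198. The networks' wrist and rod-foot hits are doubtful, so I move closer to measure.

```bash
cat >> h.py <<'E'
def plan(pos,yawx=180.):
    """tool-frame shift/turn fractions to reach pos with tool z down, tool x at world angle yawx"""
    s=r.read_state();R=Ro.from_quat(s['eef_rot']);a=np.radians(yawx)
    x=np.array([np.cos(a),np.sin(a),0]);z=np.array([0,0,-1.]);T=Ro.from_matrix(np.c_[x,np.cross(z,x),z])
    d=R.inv().apply(np.array(pos)-s['ee_pos'])/.2;w=(R.inv()*T).as_rotvec()/(np.pi/2)
    print('t',s['time'],'shift',np.round(d,3),'turn',np.round(w,3),'len mm',np.round(200*np.linalg.norm(d)))
E
python3 - <<'E'
from h import *
plan([0.42,0.40,0.26])
p=eyes.camera('wrist');print(-p['R'].T@p['t'],p['R'],p['mtx'])
E
```

```text
t 1.95 shift [-1.068 -0.429 -0.187] turn [ 0.    -0.    -0.276] len mm 233.0
[0.19869688 0.59500103 0.38388298] [[ 4.18014360e-01  9.08440388e-01  2.37423339e-04]
 [ 8.78478679e-01 -4.04294168e-01  2.54600543e-01]
 [ 2.31385405e-01 -1.06218112e-01 -9.67046280e-01]] [[325.1922621    0.         274.36471541]
 [  0.         325.1922621  211.02021902]
 [  0.           0.           1.        ]]
```

play_rows(motion=[[-0.3,-0.12,-0.19,0,0,-0.1,100],[-0.6,-0.25,-0.19,0,0,-0.2,100],[-0.85,-0.36,-0.19,0,0,-0.276,100],[-1,-0.43,-0.19,0,0,-0.276,100],[-1,-0.43,-0.19,0,0,-0.276,100]])

```text
time: 2.62
ee_pos: [0.4105, 0.4023, 0.2609]
eef_rot: [0.003, 1.0, -0.0, 0.001]
ft_force: [0.1, 0.7, -0.0]
width: 0.0869
```

```bash
cat >> h.py <<'E'
def look(names,tag,n=1):
    p=eyes.camera('wrist');save(p,tag+'.png');out={}
    for l in names:
        q=eyes.landmark_of(p,l);g=eyes.regions_of(p,l)
        out[l]=q[0]['xy'] if q else None
        print(l,[(np.round(a['xy'],1).tolist(),round(a['p'],2)) for a in q[:2]],'reg',[(np.round(a['xy'],1).tolist(),round(a['p'],2),int(a['region'].sum())) for a in g[:2]])
    return p,out
E
python3 - <<'E'
from h import *
np.set_printoptions(precision=4,suppress=True)
p,o=look(['rod','rod_tip','rod_stand','heater','well_mouth'],'w1')
for l,z in(('rod',.008),('rod_stand',0),('heater',0),('well_mouth',.06)):
    if o[l] is not None: print(l,onz(p,o[l],z,True))
plan([.42,.40,.26]);print(r.read_state()['ee_pos'])
E
```

```text
rod [([272.9, 234.6], 0.73)] reg [([277.1, 257.2], 0.7, 495)]
rod_tip [([274.1, 230.7], 0.73)] reg [([275.3, 252.3], 0.92, 473), ([179.2, 318.9], 0.41, 563)]
rod_stand [([279.1, 232.0], 0.77)] reg [([280.5, 232.6], 0.77, 2707)]
heater [] reg [([179.0, 321.4], 0.79, 531)]
well_mouth [] reg [([177.8, 322.0], 0.95, 518), ([11.2, 240.1], 0.26, 226)]
rod [0.4829 0.3987 0.008 ]
rod_stand [0.4819 0.4071 0.    ]
t 3.175 shift [-0.063 -0.029  0.003] turn [ 0.    -0.     0.001] len mm 14.0
[0.4074 0.4058 0.2605]
```

View pics/w1.png

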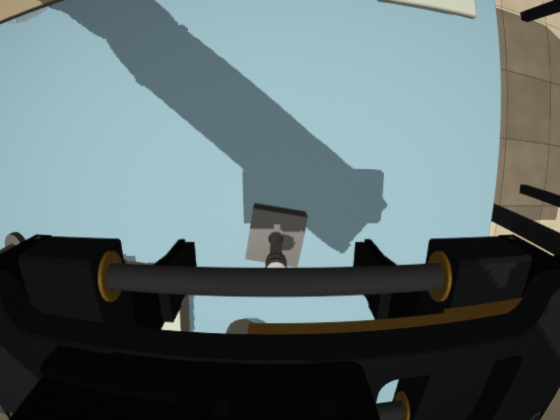

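Stand is at (278,235) with the rod shank at (275,245); the head is hidden by the gripper bar. I'll step forward so the rod lies in the clear upper part.

play_rows(motion=[[-0.3,0,0,0,0,0,100],[-0.6,0,0,0,0,0,100],[-0.6,0,0,0,0,0,100],[-0.6,0,0,0,0,0,100]])

```text
time: 3.68
ee_pos: [0.5272, 0.4058, 0.2601]
eef_rot: [-0.0, 1.0, -0.0, -0.0]
ft_force: [-0.2, 0.2, 0.1]
width: 0.0869
```

```bash
python3 - <<'E'
from h import *
import pickle
p,o=look(['rod','rod_stand','heater'],'w2')
pickle.dump((p['mtx'],p['R'],p['t'],o),open('w2.pkl','wb'))
for l,z in(('rod',.008),('rod_stand',0)):
    if o[l] is not None: print(l,onz(p,o[l],z,True))
s=r.read_state();print(s['time'],s['ee_pos'])
E
```

```text
rod [([270.8, 147.0], 0.56)] reg [([269.6, 154.4], 0.61, 482), ([5.7, 226.1], 0.57, 796)]
rod_stand [([270.0, 144.8], 0.75)] reg [([273.7, 142.0], 0.97, 2872)]
heater [([137.4, 236.8], 0.63)] reg [([130.5, 218.7], 0.81, 6401)]
rod [0.48227921 0.39991206 0.008     ]
rod_stand [0.47989837 0.39879267 0.        ]
4.025 [0.5270766  0.4058403  0.26112151]
```

play_rows(motion=[[-0.1,-0.3,0,0,0,0,100],[-0.2,-0.6,0,0,0,0,100],[-0.2,-0.6,0,0,0,0,100],[-0.2,-0.6,0,0,0,0,100]])

```text
time: 4.53
ee_pos: [0.5674, 0.286, 0.2608]
eef_rot: [-0.0, 1.0, 0.0, 0.0]
ft_force: [0.3, 0.7, 0.3]
width: 0.0872
```

```bash
python3 - <<'E'
from h import *
import pickle
p,o=look(['rod','rod_stand','heater','well_mouth'],'w3')
pickle.dump((p['mtx'],p['R'],p['t'],o),open('w3.pkl','wb'))
for l,z in(('rod',.008),('rod_stand',0),('well_mouth',.06)):
    if o[l] is not None: print(l,onz(p,o[l],z,True))
s=r.read_state();print(s['time'],s['ee_pos'])
a=cv2.imread('pics/w2.png');b=cv2.imread('pics/w3.png')
cv2.imwrite('pics/w23.png',np.hstack([cv2.resize(a,(400,300),interpolation=3),cv2.resize(b,(400,300),interpolation=3)]))
E
```

```text
rod [([364.0, 116.4], 0.72)] reg [([390.5, 117.6], 0.84, 721), ([325.9, 247.9], 0.2, 1970)]
rod_stand [([359.6, 116.4], 0.64)] reg [([360.9, 119.2], 0.9, 2669)]
heater [([211.9, 208.8], 0.85)] reg [([208.7, 205.5], 0.96, 11210)]
well_mouth [([204.4, 221.4], 0.59)] reg [([210.2, 204.1], 0.89, 11328)]
rod [0.48036903 0.40028646 0.008     ]
rod_stand [0.48036194 0.39647552 0.        ]
well_mouth [0.60580559 0.20247003 0.06      ]
4.975 [0.5675404  0.28597168 0.26046418]
```

View pics/w23.png

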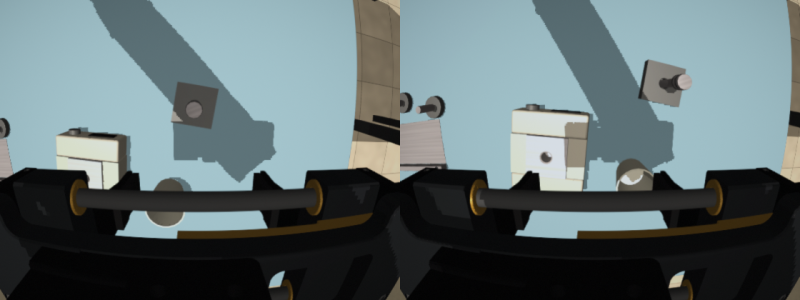

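Left (w2): stand at ~(273,145), rod head top at ~(272,150), seen almost end-on. Right (w3): stand (360,119), head top ~(398,115), well hole ~(203,220) on the core. Matches the networks. I refine with pixel work from both views.

```bash
python3 - <<'E'
from h import *
import pickle
W={}
for n in('w2','w3'):
    K,R,t,o=pickle.load(open(n+'.pkl','rb'));W[n]=dict(mtx=K,R=R,t=t)
h2,h3=(272,150),(398,115)
print('head top tri',*tri([ray(W['w2'],h2,True),ray(W['w3'],h3,True)]),onz(W['w2'],h2,.128,True),onz(W['w3'],h3,.128,True))
g=cv2.imread('pics/w3.png',0);c=g[200:240,180:228]
m=(c<90).astype(np.uint8);n,l,s,ce=cv2.connectedComponentsWithStats(m);
for i in range(1,n):
    if s[i,4]>15: q=ce[i]+[180,200];print('dark',q,s[i],onz(W['w3'],q,.06,True))
z=lambda n,x0,y0,w,h:cv2.resize(cv2.imread('pics/'+n+'.png')[y0:y0+h,x0:x0+w],(390,390),interpolation=cv2.INTER_CUBIC)
cv2.imwrite('pics/z1.png',cv2.hconcat([z('w2',237,105,78,78),z('w3',350,75,78,78)]))
E
```

```text
head top tri [0.47988386 0.4026986  0.12096022] [np.float64(1.7), np.float64(1.7)] [0.47781047 0.40226582 0.128     ] [0.48183374 0.40044427 0.128     ]
dark [203.31730769 220.78846154] [ 18  14  13  13 104] [0.60506127 0.20119542 0.06      ]
```

View pics/z1.png

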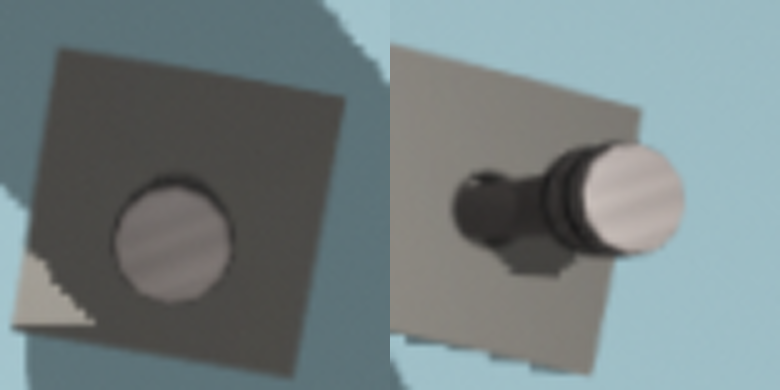

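Zoomed ×5: head top at w2 (271.6,153.8) and w3 (398.6,114.8); the rod's hole in the stand at w3 (370,116.6).

```bash
python3 - <<'E'
from h import *
import pickle
W={}
for n in('w2','w3'):
    K,R,t,o=pickle.load(open(n+'.pkl','rb'));W[n]=dict(mtx=K,R=R,t=t)
h2,h3=(271.6,153.8),(398.6,114.8)
print('head top tri',*tri([ray(W['w2'],h2,True),ray(W['w3'],h3,True)]),onz(W['w2'],h2,.128,True),onz(W['w3'],h3,.128,True),onz(W['w3'],(370,116.6),.03,True))
plan([.481,.401,.18]);plan([.481,.401,.096])
E
```

```text
head top tri [0.48145722 0.40190098 0.12585363] [np.float64(0.0), np.float64(0.0)] [0.4812601  0.40191063 0.128     ] [0.4815969  0.40105795 0.128     ] [0.48109235 0.40186537 0.03      ]
t 4.975 shift [0.432 0.576 0.402] turn [ 0.    -0.     0.001] len mm 165.0
t 4.975 shift [0.432 0.576 0.822] turn [ 0.    -0.     0.001] len mm 219.0
```

play_rows(motion=[[0.14,0.19,0,0,0,0,100],[0.29,0.38,0,0,0,0,100],[0.43,0.577,0,0,0,0,70],[0.43,0.577,0,0,0,0,70],[0.43,0.577,0.3,0,0,0,70]])

```text
time: 5.6
ee_pos: [0.4839, 0.4029, 0.2044]
eef_rot: [-0.001, 1.0, 0.003, 0.004]
ft_force: [0.5, 1.1, -1.1]
width: 0.0655
```

```bash
python3 - <<'E'
from h import *
plan([.4815,.4015,.096])
E
```

```text
t 5.6 shift [ 0.016 -0.01   0.542] turn [0.004 0.005 0.001] len mm 108.0
```

play_rows(motion=[[0,0,0.2,0,0,0,70],[0,0,0.4,0,0,0,70],[0,0,0.52,0,0,0,70],[0,0,0.52,0,0,0,70],[0,0,0.52,0,0,0,70]])

```text
time: 6.22
ee_pos: [0.4825, 0.401, 0.0979]
eef_rot: [-0.0, 1.0, 0.001, 0.001]
ft_force: [-0.4, 0.2, 0.5]
width: 0.0606
```

play_rows(motion=[[0,0,0,0,0,0,40],[0,0,0,0,0,0,0],[0,0,0,0,0,0,0],[0,0,0,0,0,0,0],[0,0,0,0,0,0,0]], squeeze=20)

```text
time: 6.85
ee_pos: [0.4816, 0.401, 0.0966]
eef_rot: [-0.0, 1.0, 0.0, 0.0]
ft_force: [-0.1, 0.5, -1.2]
width: 0.0214
```

play_rows(motion=[[0,0,0,0,0,0,0],[0,0,-0.1,0,0,0,0],[0,0,-0.3,0,0,0,0],[0,0,-0.5,0,0,0,0],[0,0,-0.5,0,0,0,0]])

```text
time: 7.48
ee_pos: [0.4831, 0.4021, 0.2017]
eef_rot: [-0.0, 1.0, 0.003, 0.003]
ft_force: [0.1, 0.3, -1.4]
width: 0.0215
```

play_rows(motion=[[-0.1,-0.16,0,0,0,0,0],[-0.25,-0.4,0,0,0,0,0],[-0.36,-0.58,0,0,0,0,0],[-0.36,-0.58,0,0,0,0,0],[-0.36,-0.58,0,0,0,0,0]])

```text
time: 8.1
ee_pos: [0.5531, 0.2855, 0.1964]
eef_rot: [-0.001, 1.0, 0.0, -0.0]
ft_force: [-0.1, 0.8, -1.0]
width: 0.0212
```

```bash
python3 - <<'E'
from h import *
import pickle
p,o=look(['rod_tip','well_mouth'],'w4')
pickle.dump((p['mtx'],p['R'],p['t'],o),open('w4.pkl','wb'))
s=r.read_state();print(s['time'],s['ee_pos'],s['width'],s['ft_force'])
E
```

```text
rod_tip [([277.5, 211.4], 0.62)] reg [([275.8, 248.1], 0.95, 1749)]
well_mouth [([191.3, 253.9], 0.84)] reg [([196.2, 207.3], 0.75, 8924)]
8.35 [0.55310453 0.28593517 0.19646549] 0.021411904539782336 [ 0.05346023  0.43502044 -1.6598148 ]
```

View pics/w4.png

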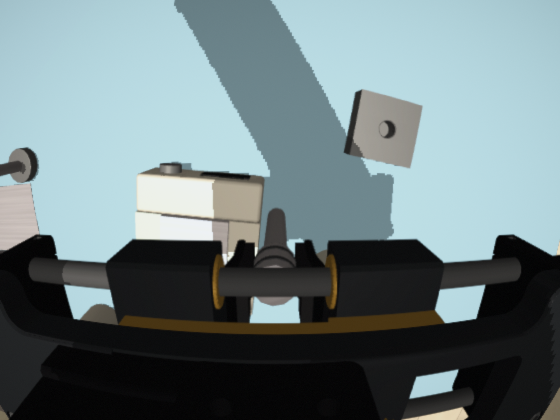

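Rod is held upright between the pads, foot at (278,212); stand is empty (hole at (387,129)). The well is hidden by the fingers, so I pass beyond it for one more sighting.

play_rows(motion=[[-0.2,-0.1,0,0,0,0,0],[-0.4,-0.2,0,0,0,0,0],[-0.58,-0.28,0,0,0,0,0],[-0.58,-0.28,0,0,0,0,0],[-0.58,-0.28,0,0,0,0,0]])

```text
time: 8.98
ee_pos: [0.6691, 0.23, 0.1962]
eef_rot: [-0.001, 1.0, 0.0, -0.0]
ft_force: [-0.1, -0.7, -1.5]
width: 0.0212
```

```bash
python3 - <<'E'
from h import *
import pickle
W={}
for n in('w3','w4'):
    K,R,t,o=pickle.load(open(n+'.pkl','rb'));W[n]=dict(mtx=K,R=R,t=t)
print('check hole',onz(W['w4'],(387,129),.03,True),'foot',onz(W['w4'],(277.8,213),.108,True))
p,o=look(['rod_tip','well_mouth'],'w5')
s=r.read_state();print(s['time'],s['ee_pos'])
if o['well_mouth'] is not None:
    x,y=map(int,o['well_mouth']);g=cv2.imread('pics/w5.png',0);a,b=x-25,y-25;c=g[b:y+25,a:x+25]
    n,l,st,ce=cv2.connectedComponentsWithStats((c<90).astype(np.uint8))
    for i in range(1,n):
        if st[i,4]>30:
            q=ce[i]+[a,b];print('dark',q,st[i],onz(p,q,.06,True),'tri',*tri([ray(W['w3'],(203.3,220.8),True),ray(p,q,True)]))
    cv2.imwrite('pics/z5.png',cv2.resize(cv2.imread('pics/w5.png')[max(0,y-50):y+50,x-70:x+70],None,fx=5,fy=5,interpolation=2))
E
```

```text
check hole [0.48119195 0.40089773 0.03      ] foot [0.55063256 0.28687128 0.108     ]
rod_tip [] reg [([275.6, 249.7], 0.68, 1789)]
well_mouth [([243.5, 134.9], 0.55)] reg [([238.8, 129.1], 0.6, 20793)]
9.225 [0.66918548 0.22992834 0.19695126]
dark [238.11904762 133.97619048] [18 17  7 16 42] [0.60512957 0.19558753 0.06      ] tri [0.60626334 0.19715383 0.05286258] [np.float64(2.5), np.float64(2.5)]
```

View pics/z5.png

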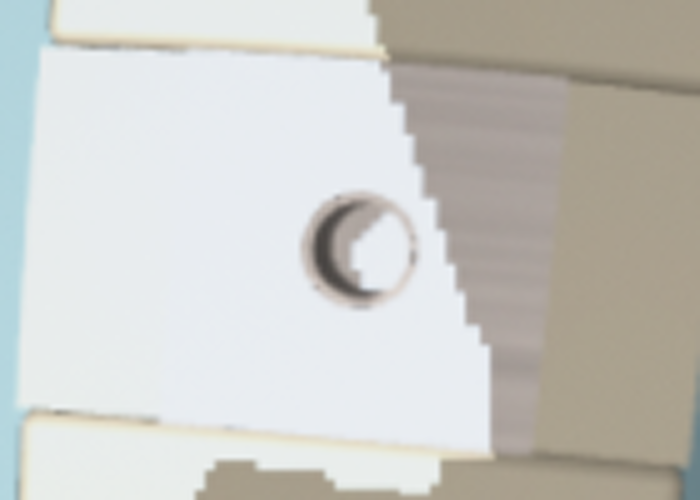

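The crop shows the well mouth ring centred at crop (360,250), i.e. full image (245,134), with the sunlit floor visible inside.

```bash
python3 - <<'E'
from h import *
import pickle
K,R,t,o=pickle.load(open('w3.pkl','rb'));w=dict(mtx=K,R=R,t=t)
p=eyes.camera('wrist')
print(onz(p,(245,134),.06,True),tri([ray(w,(203.3,220.8),True),ray(p,(245,134),True)]),onz(w,(204.4,221.4),.06,True))
E
```

```text
[0.60544236 0.20172072 0.06      ] (array([0.60530085, 0.20140356, 0.05971647]), [np.float64(0.3), np.float64(0.3)]) [0.60580559 0.20247003 0.06      ]
```

play_rows(motion=[[0.16,-0.07,0,0,0,0,0],[0.32,-0.143,0,0,0,0,0],[0.32,-0.143,0.1,0,0,0,0],[0.32,-0.143,0.2,0,0,0,0],[0.32,-0.143,0.2,0,0,0,0]])

```text
time: 9.9
ee_pos: [0.6046, 0.2003, 0.1554]
eef_rot: [-0.001, 1.0, -0.0, -0.001]
ft_force: [0.3, 1.1, -1.2]
width: 0.0213
```

play_rows(motion=[[0,0,0,0,0,0,0],[0,0,0.03,0,0,0,0],[0,0,0.06,0,0,0,0],[0,0,0.09,0,0,0,0],[0,0,0.09,0,0,0,0]])

```text
time: 10.52
ee_pos: [0.6054, 0.2003, 0.1378]
eef_rot: [-0.0, 1.0, -0.0, -0.001]
ft_force: [-0.5, -0.3, -2.4]
width: 0.0213
```

play_rows(motion=[[0,0.005,0.02,0,0,0,0],[0,0.005,0.04,0,0,0,0],[0,0.005,0.055,0,0,0,0],[0,0.005,0.07,0,0,0,0],[0,0.005,0.07,0,0,0,0]])

```text
time: 11.15
ee_pos: [0.6056, 0.2013, 0.1243]
eef_rot: [-0.0, 1.0, -0.0, -0.0]
ft_force: [0.4, 0.6, -2.5]
width: 0.0211
```

play_rows(motion=[[0,0,0.01,0,0,0,0],[0,0,0.02,0,0,0,0],[0,0,0.03,0,0,0,0],[0,0,0.03,0,0,0,0],[0,0,0.03,0,0,0,0]])

```text
time: 11.78
ee_pos: [0.6058, 0.2014, 0.1186]
eef_rot: [-0.0, 1.0, 0.0, 0.0]
ft_force: [-0.3, -0.0, -0.9]
width: 0.0213
```

play_rows(motion=[[0,0,0.01,0,0,0,0],[0,0,0.02,0,0,0,0],[0,0,0.03,0,0,0,0],[0,0,0.04,0,0,0,0],[0,0,0.04,0,0,0,0]])

```text
time: 12.4
ee_pos: [0.607, 0.2018, 0.1124]
eef_rot: [-0.0, 1.0, 0.001, 0.002]
ft_force: [-0.5, 0.0, 9.2]
width: 0.0214
```

Floor contact at TCP z 0.1124 (9 N), i.e. foot ≈ 0.0238 m: depth ≈ 36 mm. I ease the load, let go and rise.

play_rows(motion=[[0,0,-0.006,0,0,0,0],[0,0,-0.006,0,0,0,35],[0,0,-0.006,0,0,0,60],[0,0,-0.006,0,0,0,60],[0,0,-0.006,0,0,0,60]])

```text
time: 13.02
ee_pos: [0.6057, 0.2013, 0.1116]
eef_rot: [-0.0, 1.0, -0.0, -0.0]
ft_force: [1.1, 0.3, -0.5]
width: 0.0493
```

play_rows(motion=[[0,0,-0.1,0,0,0,60],[0,0,-0.3,0,0,0,60],[0,0,-0.6,0,0,0,60],[-0.35,-0.2,-0.7,0,0,0,60],[-0.35,-0.2,-0.7,0,0,0,60]])

```text
time: 13.65
ee_pos: [0.6783, 0.1587, 0.2551]
eef_rot: [0.001, 1.0, -0.0, 0.002]
ft_force: [0.2, 0.7, 0.1]
width: 0.052
```

play_rows(motion=[[0,0,0,0,0,0,60],[0,0,0,0,0,0,60]])

```text
time: 13.9
ee_pos: [0.6751, 0.1624, 0.2522]
eef_rot: [-0.001, 1.0, 0.0, -0.0]
ft_force: [1.1, 0.5, -1.3]
width: 0.0523
```

```bash
python3 - <<'E'
from h import *
import pickle
p,o=look(['rod','sensor_middle'],'w6')
pickle.dump((p['mtx'],p['R'],p['t'],o),open('w6.pkl','wb'))
s=r.read_state();print(s['time'],s['ee_pos'])
q=eyes.camera('scene');save(q,'s6.png')
pickle.dump((q['mtx'],q['R'],q['t']),open('s6.pkl','wb'))
b=lambda n,x,y,f:cv2.resize(cv2.imread('pics/'+n)[y:y+300//f*1,x:x+400//f],(400,300),interpolation=2)
cv2.imwrite('pics/z6.png',np.hstack([b('w6.png',140,30,1)[:, :],b('s6.png',300,190,4)]))
E
```

```text
rod [([306.3, 128.3], 0.6)] reg [([319.7, 130.6], 0.98, 632), ([302.4, 130.3], 0.3, 14390)]
sensor_middle [([56.2, 67.7], 0.97)] reg [([53.7, 64.3], 0.77, 859)]
14.15 [0.67525184 0.16214408 0.25190692]
```

View pics/z6.png

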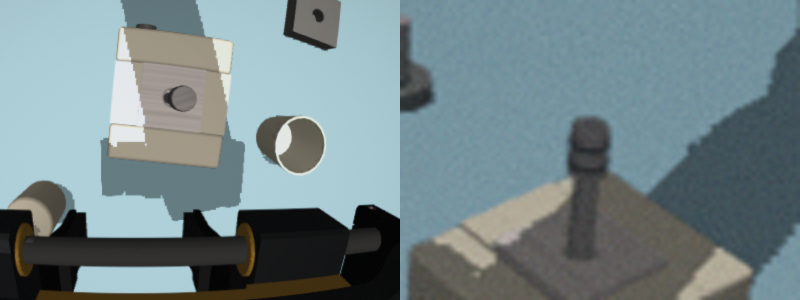

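Rod stands upright in the well: head top at w6 (323,127) and scene (348,221). Triangulate its height and fly to the sensors.

```bash
python3 - <<'E'
from h import *
import pickle
K,R,t,o=pickle.load(open('w6.pkl','rb'));w=dict(mtx=K,R=R,t=t)
K,R,t=pickle.load(open('s6.pkl','rb'));s=dict(mtx=K,R=R,t=t)
print(*tri([ray(w,(323,127),True),ray(s,(348,221))]))
for z in(.132,.144,.156): print(z,onz(w,(323,127),z,True),onz(s,(348,221),z))
E
```

```text
[0.60342803 0.20236641 0.14223257] [np.float64(1.4), np.float64(1.4)]
0.132 [0.60435072 0.2028723  0.132     ] [0.59019963 0.19328301 0.132     ]
0.144 [0.60439187 0.20107258 0.144     ] [0.60437681 0.20493913 0.144     ]
0.156 [0.60443301 0.19927286 0.156     ] [0.61855399 0.21659526 0.156     ]
```

play_rows(motion=[[0.05,-0.25,0,0,0,0,60],[0.15,-0.5,0,0,0,0,60],[0.25,-0.75,0,0,0,0,60],[0.35,-1,0,0,0,0,60],[0.35,-1,0,0,0,0,60]])

```text
time: 14.82
ee_pos: [0.6047, -0.044, 0.2527]
eef_rot: [0.003, 1.0, -0.001, 0.0]
ft_force: [-0.3, -0.0, -0.3]
width: 0.0522
```

play_rows(motion=[[0,-0.25,0,0,0,0,60],[0,-0.4,0,0,0,0,60],[0,-0.4,0,0,0,0,60],[0,-0.4,0,0,0,0,60]])

```text
time: 15.32
ee_pos: [0.6063, -0.1168, 0.2516]
eef_rot: [-0.001, 1.0, 0.0, -0.0]
ft_force: [-0.6, 0.7, -0.1]
width: 0.0522
```

```bash
python3 - <<'E'
from h import *
import pickle
p,o=look(['sensor_short','sensor_middle','sensor_long','plate','jar'],'w7')
pickle.dump((p['mtx'],p['R'],p['t'],o),open('w7.pkl','wb'))
for l in o:
    if o[l] is not None: print(l,onz(p,o[l],0,True))
s=r.read_state();print(s['time'],s['ee_pos'])
E
```

```text
sensor_short [([154.5, 111.5], 0.81)] reg [([154.5, 111.4], 0.73, 1091)]
sensor_middle [([240.2, 95.2], 0.67)] reg [([241.8, 92.2], 0.81, 1161)]
sensor_long [([320.3, 110.8], 0.88)] reg [([323.1, 108.3], 0.8, 1228), ([488.9, 185.3], 0.49, 8588)]
plate [([259.8, 208.7], 0.76)] reg [([259.6, 176.6], 0.69, 11701)]
jar [([90.4, 219.3], 0.87)] reg [([79.3, 226.9], 0.73, 1768), ([489.5, 184.5], 0.38, 8488)]
sensor_short [ 0.51117664 -0.27511558  0.        ]
sensor_middle [ 0.49530741 -0.16114491  0.        ]
sensor_long [ 0.51451102 -0.06038472  0.        ]
plate [ 0.64218943 -0.1368303   0.        ]
jar [ 0.65898499 -0.39067218  0.        ]
15.875 [ 0.60603339 -0.11851302  0.25174636]
```

View pics/w7.png

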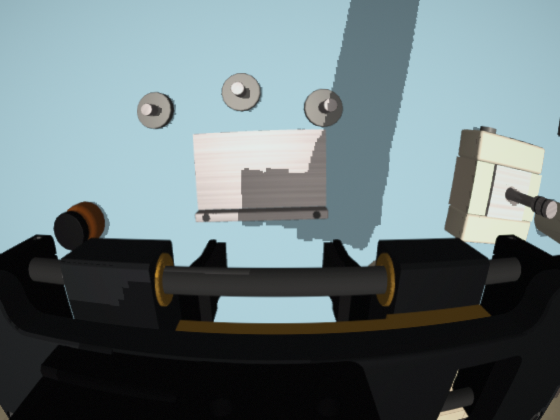

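w7: short sensor at (155,110), middle (241,92), long (323,108), plate with fence face along row ~211 from (195,213) to (327,209), jar (80,226), rod upright in the heater (530,200). Rod top triangulates to 0.142–0.144 m, confirming 36 mm → sensor_middle. I check the stems' heights and fence line numerically, with a second viewpoint.

play_rows(motion=[[0,-0.15,0.1,0,0,0,60],[0,-0.35,0.2,0,0,0,60],[0,-0.35,0.2,0,0,0,60],[0,-0.35,0.2,0,0,0,60]])

```text
time: 16.38
ee_pos: [0.6063, -0.1881, 0.2119]
eef_rot: [-0.0, 1.0, 0.0, 0.0]
ft_force: [-1.2, -0.5, 0.5]
width: 0.0521
```

```bash
python3 - <<'E'
from h import *
import pickle
K,R,t,o=pickle.load(open('w7.pkl','rb'));w=dict(mtx=K,R=R,t=t)
p,o8=look(['sensor_short','sensor_middle','sensor_long','plate'],'w8')
pickle.dump((p['mtx'],p['R'],p['t'],o8),open('w8.pkl','wb'))
print(r.read_state()['ee_pos'],r.read_state()['time'])
for l in('sensor_short','sensor_middle','sensor_long','plate'):
    if o8[l] is not None: print(l,onz(p,o8[l],0,True),*tri([ray(w,o[l],True),ray(p,o8[l],True)]))
a=cv2.imread('pics/w7.png');b=cv2.imread('pics/w8.png')
T=[]
for im,oo in((a,o),(b,o8)):
    for l in('sensor_short','sensor_middle','sensor_long'):
        x,y=(int(v) for v in oo[l]);print(l,'crop org',x-30,y-30)
        T.append(cv2.resize(im[y-30:y+30,x-30:x+30],(260,260),interpolation=2))
cv2.imwrite('pics/z8.png',np.vstack([np.hstack(T[:3]),np.hstack(T[3:])]))
E
```

```text
sensor_short [([200.0, 103.9], 0.89)] reg [([198.9, 105.4], 0.61, 1457)]
sensor_middle [([297.8, 90.7], 0.86)] reg [([302.9, 87.5], 0.74, 1517)]
sensor_long [([385.5, 112.4], 0.57)] reg [([390.0, 110.8], 0.78, 1377)]
plate [] reg [([316.2, 180.9], 0.84, 13859)]
[ 0.60613776 -0.18833142  0.21187026] 16.825
sensor_short [ 0.50766928 -0.27497319  0.        ] [ 0.50970051 -0.27384569  0.00398981] [np.float64(1.7), np.float64(1.7)]
sensor_middle [ 0.4940335  -0.16306546  0.        ] [ 0.49356448 -0.16227482 -0.01036846] [np.float64(0.7), np.float64(0.7)]
sensor_long [ 0.51454372 -0.05881565  0.        ] [ 0.51494589 -0.061439    0.00747629] [np.float64(0.0), np.float64(0.0)]
sensor_short crop org 124 81
sensor_middle crop org 210 65
sensor_long crop org 290 80
sensor_short crop org 170 73
sensor_middle crop org 267 60
sensor_long crop org 355 82
```

View pics/z8.png

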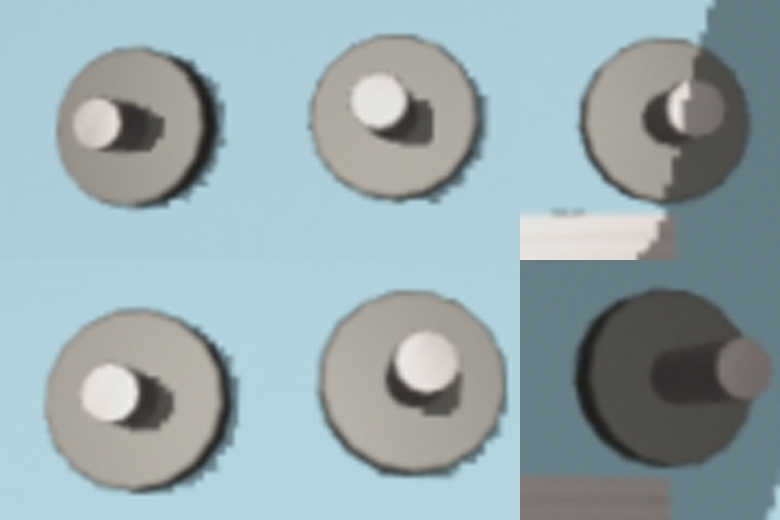

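Top row is w7, bottom w8. Tips sit off the head centres by increasing amounts from left (short) to right (long), as expected; I triangulate tips and head tops and scan the fence edge.

```bash
python3 - <<'E'
from h import *
import pickle
W=[]
for n in('w7','w8'):
    K,R,t,o=pickle.load(open(n+'.pkl','rb'));W.append(dict(mtx=K,R=R,t=t))
k=60/260
D={'short':((124,81),(97,124),(132,127),(170,73),(110,133),(136,140)),
'middle':((210,65),(119,101),(136,117),(267,60),(167,101),(153,122)),
'long':((290,80),(177,108),(145,120),(355,82),(225,109),(144,118))}
for n,(a,t1,h1,b,t2,h2) in D.items():
    f=lambda o,q:np.array(o)+np.array(q)*k
    for nm,u,v in(('tip',t1,t2),('head',h1,h2)):
        print(n,nm,*tri([ray(W[0],f(a,u),True),ray(W[1],f(b,v),True)]))
g=cv2.imread('pics/w7.png',0).astype(int)
for c in(200,215,230,290,305,322): print(c,g[204:224,c])
K=[(c,r_) for c in(200,322) for r_ in(208,)]
for c in(200,322):
  for rr in(207,209,211,213): print(c,rr,onz(W[0],(c,rr),0,True)[:2],onz(W[0],(c,rr),.022,True)[:2])
E
```

```text
short tip [ 0.51034606 -0.27106019  0.03867171] [np.float64(0.2), np.float64(0.2)]
short head [ 0.51029694 -0.27071236  0.01171141] [np.float64(0.1), np.float64(0.1)]
middle tip [ 0.49226193 -0.15905217  0.05020793] [np.float64(0.2), np.float64(0.2)]
middle head [ 0.49216023 -0.15874288  0.00928781] [np.float64(0.1), np.float64(0.1)]
long tip [ 0.51111015 -0.05790167  0.06306335] [np.float64(0.1), np.float64(0.1)]
long head [ 0.51075094 -0.05709011  0.00465074] [np.float64(0.1), np.float64(0.1)]
200 [207 210 210 208 204 168  90  61  68 122 187 212 211 207 203 198 195 187
 194 199]
215 [213 214 213 208 185 122  63  61  77 127 191 214 213 208 203 199 193 177
 187 199]
230 [217 218 215 212 181 110  66  67 113 178 210 213 211 208 203 198 185 189
 199 201]
290 [126 124 115  86  59  57  64  85 105 113 115 116 115 115 113 105 106 117
 117 119]
305 [125 125 104  68  57  57  73  99 113 115 117 118 117 117 116 116 118 118
 118 118]
322 [125 116  88  60  56  61  83 106 117 117 118 116 116 117 105 107 117 118
 118 118]
200 207 [ 0.64009678 -0.21676574] [ 0.63457938 -0.21153756]
200 209 [ 0.6428469  -0.21691372] [ 0.63718297 -0.21167765]
200 211 [ 0.64560587 -0.21706474] [ 0.63979494 -0.21182062]
200 213 [ 0.64837396 -0.21721883] [ 0.64241553 -0.2119665 ]
322 207 [ 0.63955046 -0.05493784] [ 0.63406217 -0.0583323 ]
322 209 [ 0.64227241 -0.054827  ] [ 0.63663908 -0.05822736]
322 211 [ 0.64500301 -0.0547142 ] [ 0.6392242  -0.05812058]
322 213 [ 0.64774254 -0.05459943] [ 0.64181775 -0.05801192]
```

Tips at 0.039/0.050/0.063 m match 40/52/64, so the middle sensor is confirmed at (0.492,-0.159). The fence face is at x ≈ 0.641 near y = -0.14 (yaw ~1.7°). Approach above the middle sensor.

play_rows(motion=[[0.3,0.07,0,0,0,0,60],[0.57,0.147,0,0,0,0,60],[0.57,0.147,0.2,0,0,0,60],[0.57,0.147,0.5,0,0,0,60],[0.57,0.147,0.55,0,0,0,60]])

```text
time: 17.45
ee_pos: [0.4897, -0.1587, 0.099]
eef_rot: [-0.0, 1.0, 0.0, -0.003]
ft_force: [0.3, -0.1, 0.3]
width: 0.0522
```

play_rows(motion=[[0,0,0,0,0,0,60],[0,0,0.15,0,0,0,60],[0,0,0.3,0,0,0,60],[0,0,0.36,0,0,0,60],[0,0,0.36,0,0,0,60]])

```text
time: 18.08
ee_pos: [0.4927, -0.1595, 0.0306]
eef_rot: [-0.0, 1.0, -0.0, 0.0]
ft_force: [0.2, -0.0, -0.1]
width: 0.0524
```

```bash
python3 - <<'E'
from h import *
plan([.4922,-.159,.022]);s=r.read_state();print(s['ee_pos'],s['ft_force'],s['eef_rot'])
E
```

```text
t 18.075 shift [0.003 0.002 0.043] turn [-0.  0.  0.] len mm 9.0
[ 0.4927358  -0.15946107  0.03063959] [ 0.24976573 -0.01727319 -0.06981813] [-3.80380139e-04  9.99999865e-01 -5.51694356e-05  3.50905929e-04]
```

play_rows(motion=[[0,0,0.02,0,0,0,60],[0,0,0.04,0,0,0,40],[0,0,0.04,0,0,0,25],[0,0,0.04,0,0,0,0],[0,0,0.04,0,0,0,0]], squeeze=4)

```text
time: 18.7
ee_pos: [0.4921, -0.1593, 0.0219]
eef_rot: [-0.0, 1.0, 0.0, 0.0]
ft_force: [0.1, -0.1, 0.6]
width: 0.0202
```

play_rows(motion=[[0,0,0,0,0,0,0],[0,0,0.005,0,0,0,0],[0,0,0.005,0,0,0,0]])

```text
time: 19.08
ee_pos: [0.4924, -0.1593, 0.021]
eef_rot: [-0.0, 1.0, 0.0, 0.0]
ft_force: [0.1, 0.5, 5.0]
width: 0.0148
```

play_rows(motion=[[-0.02,0,0,0,0,0,0],[-0.06,0.01,0,0,0,0,0],[-0.11,0.02,0,0,0,0,0],[-0.16,0.03,0,0,0,0,0],[-0.21,0.04,0,0,0,0,0]])

```text
time: 19.7
ee_pos: [0.5348, -0.1511, 0.0207]
eef_rot: [-0.0, 1.0, 0.0, -0.0]
ft_force: [-3.0, -1.1, 5.2]
width: 0.0151
```

play_rows(motion=[[-0.05,0.01,0,0,0,0,0],[-0.1,0.02,0,0,0,0,0],[-0.15,0.03,0,0,0,0,0],[-0.2,0.03,0,0,0,0,0],[-0.25,0.03,0,0,0,0,0]])

```text
time: 20.32
ee_pos: [0.5847, -0.1451, 0.0207]
eef_rot: [-0.0, 1.0, 0.0, 0.0]
ft_force: [-1.9, 0.6, 5.6]
width: 0.0147
```

play_rows(motion=[[-0.05,0,0,0,0,0,0],[-0.09,0,0,0,0,0,0],[-0.12,0,0,0,0,0,0],[-0.13,0,0,0,0,0,0],[-0.13,0,0,0,0,0,0]])

```text
time: 20.95
ee_pos: [0.6104, -0.1452, 0.0207]
eef_rot: [-0.0, 1.0, -0.0, 0.0]
ft_force: [0.8, 0.6, 3.1]
width: 0.0149
```

play_rows(motion=[[-0.005,0,0,0,0,0,0],[-0.01,0,0,0,0,0,0],[-0.015,0,0,0,0,0,0],[-0.02,0,0,0,0,0,0],[-0.02,0,0,0,0,0,0]])

```text
time: 21.58
ee_pos: [0.6142, -0.1452, 0.0207]
eef_rot: [-0.0, 1.0, 0.0, 0.0]
ft_force: [-1.5, -0.4, 2.2]
width: 0.0148
```

play_rows(motion=[[-0.005,0,0,0,0,0,0],[-0.01,0,0,0,0,0,0],[-0.015,0,0,0,0,0,0],[-0.015,0,0,0,0,0,0]])

```text
time: 22.08
ee_pos: [0.6172, -0.1451, 0.0207]
eef_rot: [-0.0, 1.0, 0.0, 0.0]
ft_force: [-1.3, 0.1, 2.1]
width: 0.0148
```

play_rows(motion=[[-0.005,0,0,0,0,0,0],[-0.01,0,0,0,0,0,0],[-0.01,0,0,0,0,0,0]])

```text
time: 22.45
ee_pos: [0.6186, -0.1452, 0.0205]
eef_rot: [-0.0, 1.0, 0.0, -0.0]
ft_force: [-4.8, -0.2, 3.3]
width: 0.0148
```

play_rows(motion=[[-0.003,0,0,0,0,0,0],[-0.006,0,0,0,0,0,0],[-0.006,0,0,0,0,0,0]])

```text
time: 22.82
ee_pos: [0.6201, -0.1453, 0.0206]
eef_rot: [-0.0, 1.0, 0.0, -0.0]
ft_force: [-4.1, -0.5, 1.6]
width: 0.0148
```

play_rows(motion=[[0,0,0,0,0,0,0],[-0.003,0,0,0,0,0,0],[-0.006,0,0,0,0,0,0],[-0.006,0,0,0,0,0,0]], squeeze=10)

```text
time: 23.32
ee_pos: [0.6203, -0.1453, 0.0206]
eef_rot: [-0.0, 1.0, 0.0, -0.001]
ft_force: [-10.1, 0.0, 6.8]
width: 0.0145
```

Firm fence contact (10 N, no further motion). Relieve, open, rise.

play_rows(motion=[[0.005,0,0,0,0,0,0],[0.005,0,0,0,0,0,30],[0.005,0,0,0,0,0,50],[0.005,0,0,0,0,0,50],[0.005,0,0,0,0,0,50]])

```text
time: 23.95
ee_pos: [0.6207, -0.1451, 0.0208]
eef_rot: [-0.0, 1.0, 0.0, 0.0]
ft_force: [0.5, 0.4, -0.8]
width: 0.0414
```

play_rows(motion=[[0,0,-0.1,0,0,0,50],[0,0,-0.3,0,0,0,50],[0,0,-0.6,0,0,0,50],[0,0,-0.9,0,0,0,50],[-0.2,0,-1,0,0,0,50]])

```text
time: 24.58
ee_pos: [0.6613, -0.1468, 0.2289]
eef_rot: [0.001, 1.0, -0.001, 0.004]
ft_force: [1.5, -1.0, -0.3]
width: 0.0433
```

play_rows(motion=[[-0.2,0,-0.2,0,0,0,50],[-0.2,0,-0.2,0,0,0,50],[-0.2,0,-0.2,0,0,0,50]])

```text
time: 24.95
ee_pos: [0.6998, -0.1455, 0.2609]
eef_rot: [-0.0, 1.0, -0.0, -0.0]
ft_force: [0.3, -0.2, -0.6]
width: 0.0435
```

```bash
python3 - <<'E'
from h import *
import pickle
p,o=look(['sensor_short','sensor_middle','sensor_long','plate'],'w9')
pickle.dump((p['mtx'],p['R'],p['t'],o),open('w9.pkl','wb'))
print(r.read_state()['ee_pos'],r.read_state()['time'])
for l in o:
    if o[l] is not None: print(l,onz(p,o[l],0,True))
x,y=map(int,o['sensor_middle'] if o['sensor_middle'] is not None else (280,170))
print(x-80,y-60);cv2.imwrite('pics/z9.png',np.hstack([cv2.resize(cv2.imread('pics/w9.png'),(400,300)),cv2.resize(cv2.imread('pics/w9.png')[max(y-45,0):y+30,x-50:x+50],(400,300),interpolation=2)]))
E
```

```text
sensor_short [] reg [([504.5, 123.6], 0.75, 8236), ([178.0, 42.1], 0.69, 1047)]
sensor_middle [([275.7, 117.5], 0.8), ([499.4, 125.6], 0.23)] reg [([274.4, 116.0], 0.9, 1130)]
sensor_long [([342.6, 41.4], 0.62)] reg [([343.1, 40.2], 0.69, 1116)]
plate [([283.0, 136.5], 0.59)] reg [([287.8, 97.8], 0.64, 10044)]
[ 0.70019438 -0.14514465  0.2606995 ] 25.4
sensor_middle [ 0.61720366 -0.14528596  0.        ]
sensor_long [ 0.51222451 -0.05819659  0.        ]
plate [ 0.64184207 -0.13583249  0.        ]
195 57
```

View pics/z9.png

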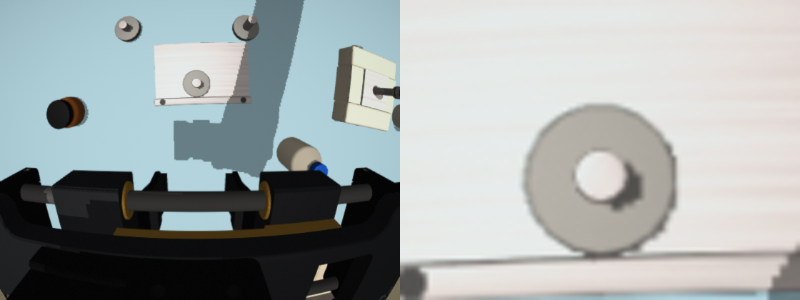

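w9 shows the middle sensor upright, its head touching the fence (crop contact at (600,255)). The short and long sensors, jar, bottle and the rod in the heater are all in place. Handing in.

```bash
python3 -c "
from h import *
print(r.read_state()['time'],r.read_state()['ft_force']);print(job.close_job())"
```

```text
25.4 [ 0.22434654  0.48099824 -0.31028118]
the job is handed in; nothing more can be done
None
```

The job is handed in at 25.4 s. The rod is standing in the heater's well, and `sensor_middle` stands against the plate's fence.

- **Well depth:** the rod met the well floor with about 9 N when its foot was at z ≈ 0.024 m, so the well is 36 mm deep. After release it stood upright. Its top triangulated to 0.142 m, where 0.144 m is expected for 36 mm. The two views disagreed by 1.4 mm each, well short of the 12 mm between the possible depths.
- **Sensor choice:** the stem tips measured 39, 50 and 63 mm high, which matches the short, middle and long sensors, so I took the middle one. The head-top heights came out too low (5–12 mm instead of 16 mm). I put that down to the short baseline between views and did not rely on it.
- **Slide:** I held the stem lightly, pressed slightly downward, and dragged the sensor to the fence. The light grip seems to have slipped 1–2 mm as it arrived. With a firmer grip the force reached 10 N with almost no further motion, which I took as contact.
- **Last check:** the sensor is upright with its centre at about (0.617, -0.145) m, roughly 24 mm in front of the fence and inside its middle 120 mm. The other two sensors, the jar, the bottle and the rod looked undisturbed. I did not check the beaker again after the rod was placed, and the arm did not go near it after that. The robot was clear of everything.

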